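# Probe the housing in the test jig

### The job

One of the two bench test jigs has a cast housing sitting in it: press that jig's yellow plunger head straight down to its stop and hold it there for about a second so that the probe makes contact, then let it spring all the way back up. Leave the other jig's blue plunger alone.

Things in the scene. Friction and masses are not known exactly. Their poses are not given: they have to be found in the camera images.
- yellow_head (a point): Yellow plunger head of the jig holding the housing: a flat disc 36 mm across, 14 mm thick; this point is the centre of its top, 182 mm above the bench at rest (164 at the stop), moving with it. It slides vertically in a grey bridge (34 x 166 mm, top at 132 mm) on two pillars over a dark 150 x 170 mm base fixed to the bench; under it a grey housing with yellow posts. The jig stands on either side, turned up to 30 degrees. x, y: the jig's (bridge along y).
- yellow_plunger (a joint): How far the yellow plunger is pressed, in m: 0 up at rest, 0.018 down at its stop. A spring brings it back; it takes 3 N to start it moving and 9 N to reach the stop.
- blue_head (a point): Blue plunger head of the other jig, alike in make and size but with no housing in it: a flat disc 36 mm across, 14 mm thick; this point is the centre of its top, 182 mm above the bench at rest (164 at the stop), moving with it. Not to be pressed.
- blue_plunger (a joint): How far the blue plunger is pressed, in m: 0 up at rest, 0.018 at its stop; the same spring.

How it is judged (in metres and radians):
On the way:
1. the yellow plunger is pressed to its stop (at least 15.5 of its 18 mm) and held there for half a second or more (value of joint yellow_plunger above 0.0155 m), for 0.5 s.
At the end, for the whole second after the job is handed in: After the press, the yellow plunger has sprung back to within 3 mm of its rest height, and the blue plunger is up, within 3 mm of its own (value of joint each of yellow_plunger, blue_plunger below 0.003 m); the robot touches nothing.
It fails at once if the blue plunger is pressed by more than 5 mm (value of joint blue_plunger above 0.005 m).
It also fails if it takes over 29 s, if anything falls off the work surface, if the arm or the gripper's body presses on something with over 40 N, if the wrist force passes 120 N, or if a joint passes its speed limit or range.

### The arm

A 6-joint arm with a two-finger parallel gripper is mounted at the origin on the work surface. World frame = base frame: x ahead of the robot, y to its left, z up, the work surface at z = 0. Lengths are in mm, angles in rad, forces in N, time in s.
With the tool pointing down it reaches from about 400 to 925 mm from the base axis. Payload 3.4 kg.
Tool frame: the origin (TCP) lies where the fingers leave the gripper's body, on its centre line; the fingertips stand 73 mm ahead of it and the grasp point (between the pads) lies 54 mm ahead of it; z points along the fingers, y is the line along which they close (so a half turn about z gives the same grasp; the last joint's range is limited). The gripper opens to 85 mm and grips with 20 to 120 N. Pads are 22 mm wide; open, the fingers measure 114 mm over their backs; the gripper's body (76 mm by 85 mm) begins 54 mm behind the grasp point. The pads swing forward as they close: fully open they stand 13 mm farther back than shut.
Start: joints at [-1.312, 0.307, 1.506, -0, 1.328, -0.073], TCP at [187.823, -543.465, 303.905] pointing down, gripper open.
Joint ranges: [-3.12, 3.12], [-1.05, 2.28], [0.14, 2.33], [-1.42, 4.57], [0.1, 2.73], [-2.68, 2.68]. Speed limits (rad/s): [2.57, 2.57, 3.14, 3.14, 3.14, 3.14].

### API

Orientations are given as a rotation vector (axis times angle).
In Python, from plant import read_state, grab_frame, hand_in gives the robot as it stands.
- The arm moves only by the tool drive_tool, never from a script. Its argument "steps" is a list that holds one entry, the list of rows, each a list of 7 numbers: the turn, a rotation vector about the world's x, y, z in units of 6 degrees (1.0 is 6 degrees), then the shift along the world's x, y, z in m, then the finger opening in m, from 0 to 0.0854. A call has 1 to 20 rows; each row is the pose to reach, as a shift and turn from the pose commanded when the call began; what a row does not reach only later rows make up. A row lasts 1/10 s, in which the tool goes at most 50 mm and 8.59 degrees, less where a joint would pass 70% of its speed; a pose out of reach is approached as far as the arm can. A call with a gripper value outside its range is refused whole. The fingers move at their own pace and stop on an object; the grip force is fixed at half the most. Time passes only in rows, so rows that repeat a pose let the fingers close. It gives the time, the measured TCP pose, the force, the opening and the grip force at its end, in the units of the state.
- read_state(): the state, without advancing time (a new reading comes with each control period).
- grab_frame(name): name is "scene" or "side" or "wrist"; returns a dict with "image" (384x512x3 uint8, red, green, blue), "fov_y" (degrees; the focal length in pixels is half the picture's height over the tangent of half this angle, whatever the lens; pixels are square), "cx", "cy" (the principal point, pixels), "eye" and "attitude" of the camera in the world; the wrist camera has in their place "T_tool_cam" (4x4, takes a point from camera to tool coordinates, whose origin is the TCP and whose axes are the flange's). Camera axes: x right, y up, looking along -z (the intrinsics and any distortion apply to the point x, -y, -z); pixel columns grow to the right and rows downward; lengths in mm; the calibration is good to about 2 mm. The wrist camera is an equidistant fisheye: a pixel r from the principal point sees the ray r / f radians off the axis. A picture is of the moment at which its call begins: read the wrist's pose just before it. There is no depth.
- hand_in(): hands the job in; it is judged then, once.
The state is a dict: "t": time; "qpos": joint angles; "qd": joint speeds; "joint_efforts": joint torques, N m; "ee_pos": TCP position; "orientation": TCP orientation; "wrist_force": force on the tool from outside, world axes, zero at the start; "moment": the same for the moment, N m; "gripper_width": finger opening in mm; "grasp_force": force on a finger pad.
Only numpy, scipy, OpenCV 4.12 (cv2) and the standard library are available. Lean on these libraries where they do the work, as an engineer would, in place of code of your own. Each camera call takes 0.05 s, during which the arm holds its last target. There are 200 camera calls.

## Working session

There is one attempt and no reset: what is moved stays moved. The work goes in short steps, Python scripts to look and compute and a tool call to move; the robot and the scene stay as the last step left them, time stands still between calls to the robot, and variables do not carry over. Pictures are saved under pics/ and viewed, at most 10 in all, crops included, and the job is handed in when it is done.

Besides the shell and the picture viewer there is one more tool, called in YAML: its name, and indented under it one key for each argument. drive_tool: Moves the arm, as the interface text tells. Its arguments: {"type":"object","properties":{"steps":{"type":"array","items":{"type":"array","items":{"type":"array","items":{"type":"number"}}}}},"required":["steps"]}

```bash
mkdir -p pics; python3 - <<'E'
from plant import *
import cv2,pickle
s=read_state();print(s)
for n in("scene","side"):
    f=grab_frame(n);pickle.dump(f,open(n+".pkl","wb"))
    cv2.imwrite(f"pics/{n}.png",f["image"][:,:,::-1])
    print({k:v for k,v in f.items() if k!="image"})
E
```

```text
{'t': 0.0, 'qpos': array([-1.31145425e+00,  3.07574548e-01,  1.50769799e+00, -1.17933287e-05,
        1.32839672e+00, -7.34872900e-02]), 'qd': array([-1.29595974e-03,  9.08852441e-04,  2.04635686e-04,  2.16518806e-03,
        9.37604058e-04, -8.22015642e-05]), 'joint_efforts': array([ 9.42321931e-04, -4.57542479e+01, -2.51913857e+01, -9.95266282e-05,
        1.31529348e-02, -8.96625835e-06]), 'ee_pos': array([ 187.69927334, -542.90781911,  302.97072102]), 'orientation': array([-3.09615277e+00, -5.20059464e-01,  3.20376166e-04]), 'wrist_force': array([-0.22944353, -0.13434698,  0.22938255]), 'moment': array([ 0.01929173,  0.00514847, -0.04924024]), 'grasp_force': 0.0, 'gripper_width': 85.26936389415582}
{'fov_y': 46.369537198825135, 'cx': 255.19476519816806, 'cy': 189.04210573596782, 'eye': array([1265.92143032, -159.6541858 ,  824.57094291]), 'attitude': array([0.76076022, 0.59968008, 1.26744729])}
{'fov_y': 50.18022592373596, 'cx': 255.416431159398, 'cy': 195.00962972265165, 'eye': array([312.32792476, 443.65359558, 789.28105285]), 'attitude': array([ 0.26625662, -0.91552431, -2.4838696 ])}
```

View pics/scene.png

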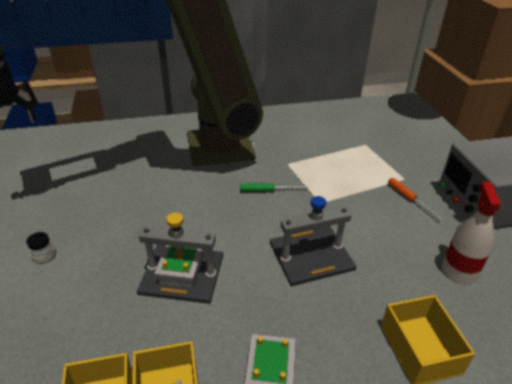

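View pics/side.png

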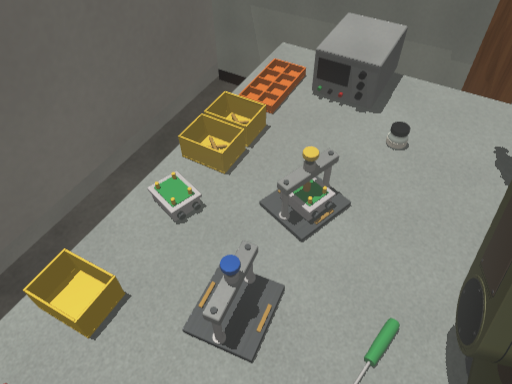

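The scene view shows the yellow head at about (175,218) on the jig with the housing, and the blue head at (318,201). In the side view they are at (311,153) and (230,263).

```bash
cat >h.py <<'E'
import numpy as np,pickle
from scipy.spatial.transform import Rotation as R
def on(f,u,v,z):
    F=192/np.tan(np.radians(f["fov_y"]/2))
    d=R.from_rotvec(f["attitude"]).apply([(u-f["cx"])/F,-(v-f["cy"])/F,-1])
    return (f["eye"]+d*(z-f["eye"][2])/d[2]).round(1)
E
python3 - <<'E'
from h import *
import cv2
S,D=[pickle.load(open(n+".pkl","rb")) for n in("scene","side")]
print("Y",on(S,175,218,182),on(D,311,153,182));print("B",on(S,318,201,182),on(D,230,263,182))
print("bridge S",on(S,147,234,132),on(S,210,239,132),"D",on(D,287,185,132),on(D,331,154,132))
for n,f in(("S",S),("D",D)):
    h=cv2.cvtColor(f["image"],cv2.COLOR_RGB2HSV)
    x,y=(150,200) if n=="S" else (290,140)
    m=cv2.inRange(h[y:y+33,x:x+45],(18,120,60),(35,255,255))
    _,_,st,c=cv2.connectedComponentsWithStats(m);print(st+[x,y,0,0,0],c+[x,y])
a=cv2.resize(S["image"][190:310,120:370],None,fx=3,fy=3,interpolation=2)
cv2.imwrite("pics/c.png",a[:,:,::-1])
b=cv2.resize(D["image"][130:250,240:360],None,fx=4,fy=4,interpolation=2)
cv2.imwrite("pics/d.png",b[:,:,::-1])
E
```

```text
Y [ 540.7 -171.   182. ] [ 536.1 -165.2  182. ]
B [546.1 145.5 182. ] [542.9 149.4 182. ]
bridge S [ 524.8 -235.7  132. ] [ 567.3 -102.4  132. ] D [557.9 -99.6 132. ] [ 512.9 -234.4  132. ]
[[ 150  200   45   33 1279]
 [ 166  212   17   16  206]] [[171.61141517 215.45582486]
 [174.41262136 219.37864078]]
[[ 290  140   45   33 1305]
 [ 303  147   16   14  180]] [[312.22605364 156.4137931 ]
 [310.36111111 153.        ]]
```

View pics/c.png

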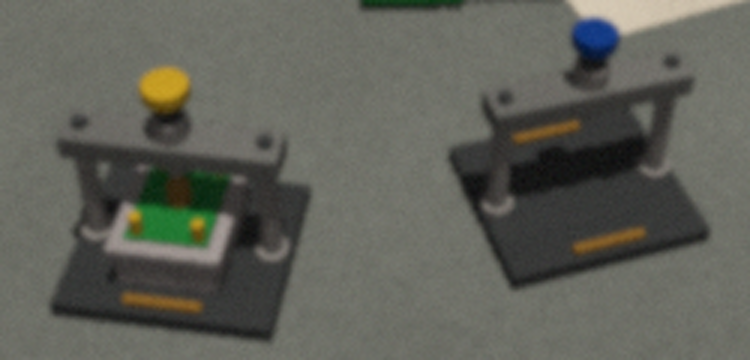

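View pics/d.png

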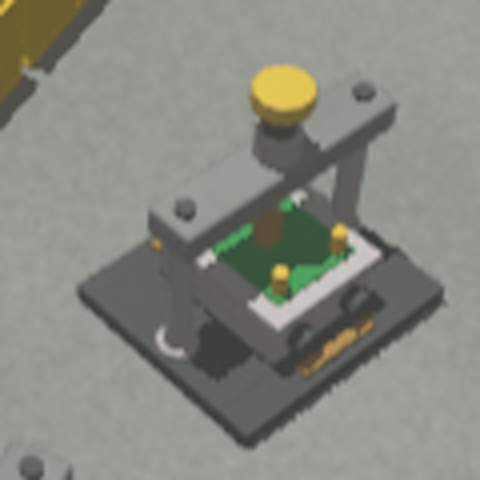

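The disc tops are at about (174.7,217.5) in the scene view and (311,152.5) in the side view, which puts the yellow head near (538,-168). I'll check that the scope box (side view, upper right) leaves the path clear.

```bash
python3 - <<'E'
from h import *
S,D=[pickle.load(open(n+".pkl","rb")) for n in("scene","side")]
print(on(S,174.7,217.3,182),on(D,311,152.5,182))
print("scope base",on(D,315,90,0),on(D,365,107,0),"top if 120",on(D,320,52,120),on(D,370,70,120),on(D,405,28,120),on(D,355,15,120))
E
```

```text
[ 538.4 -171.5  182. ] [ 536.8 -166.6  182. ]
scope base [ 716.  -623.2    0. ] [ 543.6 -615.3    0. ] top if 120 [ 722.8 -648.1  120. ] [ 555.6 -626.   120. ] [ 538.6 -914.5  120. ] [ 714.7 -923.8  120. ]
```

drive_tool:
  steps:
    - [[0,0,0,0.03,0.03,0,0],[0,0,0,0.06,0.065,0,0],[0,0,0,0.09,0.097,0,0],[0,0,0,0.12,0.13,0,0],[0,0,0,0.15,0.16,0,0],[0,0,0,0.18,0.193,0,0],[0,0,0,0.21,0.225,0,0],[0,0,0,0.24,0.257,0,0],[0,0,0,0.27,0.29,0,0],[0,0,0,0.3,0.32,0,0],[0,0,0,0.325,0.35,0,0],[0,0,0,0.34,0.365,0,0],[0,0,0,0.35,0.3745,0,0],[0,0,0,0.35,0.3745,0,0],[0,0,0,0.35,0.3745,0,0],[0,0,0,0.35,0.3745,0,0],[0,0,0,0.35,0.3745,0,0]]

```text
t: 1.8
ee_pos: [537.0, -170.0, 303.9]
orientation: [3.099, 0.518, -0.001]
wrist_force: [1.2, -0.1, 0.0]
gripper_width: 0.3
grasp_force: 0.0
```

```bash
python3 - <<'E'
from plant import *
from h import *
import cv2
s=read_state();print(s["ee_pos"],s["orientation"],s["wrist_force"],s["gripper_width"])
f=grab_frame("wrist")
im=f["image"]
T=f["T_tool_cam"];Rt=R.from_rotvec(s["orientation"])
Fo=192/np.tan(np.radians(f["fov_y"]/2))
# project predicted head top and tip
for p in([537.5,-169,182],s["ee_pos"]+Rt.apply([0,0,73])):
    c=np.linalg.inv(T)@np.r_[Rt.inv().apply(np.array(p)-s["ee_pos"]),1]
    x,y,z=c[0],-c[1],-c[2];r=np.hypot(x,y);th=np.arctan2(r,z)*Fo
    print(f["cx"]+x/r*th,f["cy"]+y/r*th)
def ray(u,v,z):
    a,b=u-f["cx"],v-f["cy"];r=np.hypot(a,b);th=r/Fo
    d=np.array([a/r*np.sin(th),-b/r*np.sin(th),-np.cos(th)])
    o=s["ee_pos"]+Rt.apply(T[:3,3]);d=Rt.apply(T[:3,:3]@d);return o+d*(z-o[2])/d[2]
h=cv2.cvtColor(im,cv2.COLOR_RGB2HSV);m=cv2.inRange(h,(18,120,60),(35,255,255))
_,_,st,c=cv2.connectedComponentsWithStats(m)
for a,b in zip(st[1:],c[1:]):
    if a[4]>100:print(a,b,ray(*b,182))
cv2.imwrite("pics/w.png",im[:,:,::-1])
E
```

```text
[ 537.00774667 -169.96797913  303.91768052] [ 3.09853377e+00  5.17687074e-01 -7.02023588e-04] [ 1.17357793 -0.14212336  0.04105571] 0.3377550559538536
255.5265224077105 210.82081821490436
256.3214221116003 246.5102847342176
[ 343    0  162   64 5938] [445.69552038  23.96884473] [ 717.01912393 -252.99196237  182.        ]
[ 37  44  33   7 184] [52.9076087  46.51630435] [609.48932159  15.32295384 182.        ]
[272 102  42  37 344] [292.39534884 119.78197674] [ 605.04371689 -171.03245612  182.        ]
[ 28 130  31  11 178] [ 42.97752809 134.75842697] [540.95274622   8.41736637 182.        ]
[ 235  185   51   50 1985] [259.94357683 209.25239295] [ 539.62764817 -171.53172289  182.        ]
```

View pics/w.png

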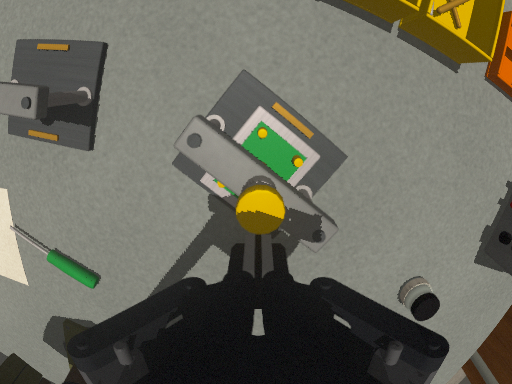

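The wrist view shows the yellow head at (260,209), directly ahead of the shut fingertips (about (260,245)). The aim is good to about 2 mm. Descending.

drive_tool:
  steps:
    - [[0,0,0,0.0005,0,-0.02,0],[0,0,0,0.001,0,-0.035,0],[0,0,0,0.001,0,-0.042,0],[0,0,0,0.001,0,-0.047,0],[0,0,0,0.001,0,-0.051,0],[0,0,0,0.001,0,-0.055,0],[0,0,0,0.001,0,-0.058,0],[0,0,0,0.001,0,-0.058,0],[0,0,0,0.001,0,-0.058,0]]

```text
t: 2.75
ee_pos: [538.7, -169.3, 246.5]
orientation: [3.097, 0.52, -0.0]
wrist_force: [-3.6, -1.3, 5.2]
gripper_width: 0.0
grasp_force: 2.6
```

drive_tool:
  steps:
    - [[0,0,0,0,0,-0.003,0],[0,0,0,0,0,-0.006,0],[0,0,0,0,0,-0.009,0],[0,0,0,0,0,-0.0105,0],[0,0,0,0,0,-0.0105,0],[0,0,0,0,0,-0.0105,0]]

```text
t: 3.35
ee_pos: [538.8, -169.2, 236.7]
orientation: [3.097, 0.521, 0.001]
wrist_force: [-3.8, 0.4, 8.4]
gripper_width: 0.3
grasp_force: 4.2
```

drive_tool:
  steps:
    - [[0,0,0,0,0,-0.001,0],[0,0,0,0,0,-0.002,0],[0,0,0,0,0,-0.002,0],[0,0,0,0,0,-0.002,0],[0,0,0,0,0,-0.002,0]]

```text
t: 3.85
ee_pos: [538.7, -169.2, 236.5]
orientation: [3.096, 0.52, 0.003]
wrist_force: [-6.9, 0.4, 19.1]
gripper_width: -0.2
grasp_force: 9.5
```

The force has risen to 19 N with no further travel, so the plunger is at its stop. I'll hold there, then lift straight up.

drive_tool:
  steps:
    - [[0,0,0,0,0,0,0],[0,0,0,0,0,0,0],[0,0,0,0,0,0,0],[0,0,0,0,0,0,0],[0,0,0,0,0,0,0],[0,0,0,0,0,0,0],[0,0,0,0,0,0,0],[0,0,0,0,0,0,0],[0,0,0,0,0,0.004,0],[0,0,0,0,0,0.01,0],[0,0,0,0,0,0.018,0],[0,0,0,0,0,0.03,0],[0,0,0,0,0,0.06,0],[0,0,0,0,0,0.09,0],[0,0,0,0,0,0.09,0],[0,0,0,0,0,0.09,0],[0,0,0,0,0,0.09,0],[0,0,0,0,0,0.09,0]]

```text
t: 5.65
ee_pos: [538.2, -168.6, 322.0]
orientation: [-3.097, -0.52, 0.003]
wrist_force: [0.4, 0.8, -0.4]
gripper_width: 0.1
grasp_force: 0.0
```

```bash
python3 - <<'E'
from plant import *
import cv2,numpy as np
s=read_state();print(s["t"],s["ee_pos"],s["wrist_force"])
f=grab_frame("side")["image"][130:250,240:360]
g=cv2.imread("pics/side.png")[130:250,240:360]
cv2.imwrite("pics/e.png",cv2.resize(np.hstack([g,f[:,:,::-1]]),None,fx=3,fy=3))
E
```

```text
5.65 [ 538.22564449 -168.61567558  322.0132231 ] [ 0.41097012  0.80764651 -0.36297744]
```

View pics/e.png

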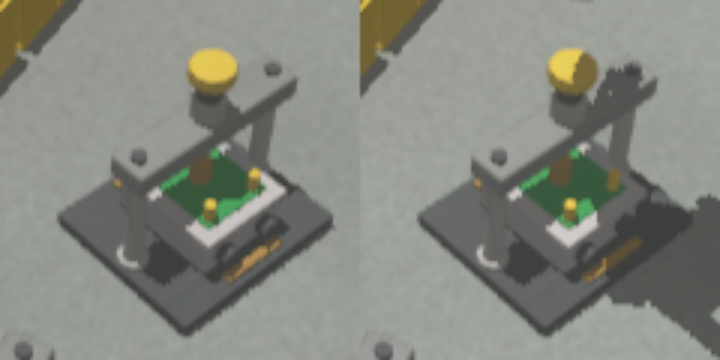

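The before and after crops match: the head is back at its rest height (row 70 in both), and the arm is clear.

```bash
python3 -c "
from plant import *
print(hand_in())"
```

```text
the job is handed in; nothing more can be done
None
```

I pressed the yellow plunger to its stop (19 N at the fingertips), held it there for about a second and released it. It sprang back to its rest height in the side view, the blue plunger was never touched, and the job is handed in; no verdict came back.

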